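# Swap the grease filters in the countertop extractor

### The arm

A 6-joint arm with a two-finger parallel gripper is mounted at the origin on the work surface. World frame = base frame: x ahead of the robot, y to its left, z up, the work surface at z = 0. Lengths are in mm, angles in rad, forces in N, time in s.
With the tool pointing down it reaches from about 350 to 875 mm from the base axis. Payload 4.2 kg.
Tool frame: the origin (TCP) lies at the very end of the fingers, on their centre line; the grasp point (between the pads) lies 19 mm behind it; z points along the fingers, y is the line along which they close (so a half turn about z gives the same grasp; the last joint's range is limited). The gripper opens to 85 mm and grips with 20 to 120 N. Pads are 22 mm wide; open, the fingers measure 114 mm over their backs; the gripper's body (76 mm by 85 mm) begins 54 mm behind the grasp point. The pads swing forward as they close: fully open they stand 13 mm farther back than shut.
Start: joints at [1.538, 0.385, 0.008, 0, -1.194, -0.259], TCP at [179.766, 598.568, 231.312] pointing down, gripper open.
Joint ranges: [-3.14, 3.14], [-1.21, 2.06], [-1.07, 1.41], [-3.16, 2.05], [-2.99, -0.16], [-3.1, 3.1]. Speed limits (rad/s): [2.79, 2.79, 3.14, 3.14, 3.14, 3.14].

### API

Orientations are given as a unit quaternion [x, y, z, w].
In Python, from bench import arm gives the robot as it stands. The module is installed in compiled form; this text tells all that it offers.
- The arm moves only by the tool drive_tool, never from a script. Its argument "targets" is a list of rows, each a list of 5 numbers: the closure, from -1 (fully open) to 1 (shut), then the shift along the tool's x, y, z in mm, then the turn about the tool's z in degrees. In form: [[grip, tx, ty, tz, roll], ...]. A call has 1 to 12 rows; each row is the pose to reach, as a shift and turn from the pose commanded when the call began, along the tool's axes at that moment; what a row does not reach only later rows make up. A row lasts 1/10 s, in which the tool goes at most 50 mm and 8.59 degrees, less where a joint would pass 70% of its speed; a pose out of reach is approached as far as the arm can. A call with a gripper value outside its range is refused whole. The fingers move at their own pace and stop on an object; the grip force is fixed at half the most. Time passes only in rows, so rows that repeat a pose let the fingers close. It gives the time, the measured TCP pose, the force, the opening and the grip force at its end, in the units of the state.
- arm.read_state(): the state, without advancing time (a new reading comes with each control period).
- arm.get_image(name): name is "scene" or "top"; returns the picture (420x560x3 uint8, blue, green, red); there is no depth.
- arm.camera_params(name): a dict with "fov_y" (degrees; the focal length in pixels is half the picture's height over the tangent of half this angle, whatever the lens; pixels are square), "cx", "cy" (the principal point, pixels), "rvec" (rotation vector, rad) and "tvec" (3), from world to camera coordinates, as OpenCV has them. Camera axes: x right, y down, z forward; pixel columns grow to the right and rows downward; lengths in mm; the calibration is good to about 2 mm. A picture is of the moment at which its call begins. camera_params takes no time and is no camera call.
- arm.job_done(): hands the job in; it is judged then, once.
The state is a dict: "clock": time; "joints": joint angles; "joint_vel": joint speeds; "joint_efforts": joint torques, N m; "position": TCP position; "ee_rot": TCP orientation; "contact_force": force on the tool from outside, world axes, zero at the start; "wrist_torque": the same for the moment, N m; "gripper_width": finger opening in mm; "grasp_force": force on a finger pad.
Only numpy, scipy, OpenCV 4.12 (cv2) and the standard library are available. Lean on these libraries where they do the work, as an engineer would, in place of code of your own. Each camera call takes 0.05 s, during which the arm holds its last target. There are 200 camera calls.

### The job

Swap the grease filters in the track on top of the extractor, which lets them in and out only at its open end: first draw out the greasy brown filter and lay it flat, handle up, in the steel wash tray. Then slide in every clean filter lying on the counter (two or three of them), handles up, and close up the whole row, with the clean one already in the track, against the closed end without gaps. Last, because its switch starts the fan, push the grease drawer fully home; leave the bottles, shaker and bowl where they are.

Things in the scene. Friction and masses are not known exactly. Their poses are not given: they have to be found in the camera images.
- extractor: white countertop downdraft extractor, 170 (x) x 520 (y) x 130 mm, fixed. Origin at the centre of its underside; its x points away from the robot (front with drawer at x = -85 mm), y along the filter track towards the open end, z up. The track floor is 100 mm above the underside; filters slide on it with ordinary steel friction, their 130 mm side across the track.
- track_stop (a point): middle of the closed end wall of the track, at floor height (extractor y = -250 mm). In a closed-up row the filter centres lie 50, 150, 250 and 350 mm from it along the extractor's y
- track_mouth (a point): middle of the open end, at floor height (extractor y = +155 mm). From the closed end to here a steel channel runs along each long side: webs 138 mm apart (4 mm play each side of a filter), inward lips 26 to 30 mm above the floor with 106 mm between them, so a filter can enter only lengthwise here. The lip ends flare upwards for 13 mm beyond this point
- apron (a point): middle of the open loading apron, at floor height (extractor y = +226 mm): the track floor goes on without lips from the mouth to y = +260 mm, with side guides that splay out to y = +214 mm, so a filter can be set down centred here (16 mm overhanging the end) and slid in
- drawer (a joint): grease drawer in the extractor's front, near the closed end: 0 fully home against its stop, grows as it comes out towards the robot, at most 0.085 m. It slides stiffly (about 3 N), stays where it is left and has no spring
- drawer_pull (a point): middle of the outer edge of the drawer's black pull strip, which stands 20 mm proud of the grey drawer front, is 100 mm wide and 12 mm tall and lies 86 mm above the counter; the drawer front (160 mm wide) reaches from 30 to 92 mm above the counter. Pushing on the strip or front along the extractor's +x shuts the drawer
- filter_a: stainless filter cassette, dark baffles: slab 130 (x) x 100 (y) x 20 mm, 0.28 to 0.44 kg, same after a half turn. Origin at the centre of its underside, z up with the handle up. Handle: straight red bar along x over the centre, 70 long, 10 wide, 10 tall, mid-height 50 mm above the underside, legs 7 mm thick at x = +-31 mm; 25 mm clear under it. Clean; starts in the track short of its closed end.
- filter_b: stainless filter cassette, dark baffles: slab 130 (x) x 100 (y) x 20 mm, 0.28 to 0.44 kg, same after a half turn. Origin at the centre of its underside, z up with the handle up. Handle: straight red bar along x over the centre, 70 long, 10 wide, 10 tall, mid-height 50 mm above the underside, legs 7 mm thick at x = +-31 mm; 25 mm clear under it. Clean; starts on the counter, if present.
- filter_c: stainless filter cassette, dark baffles: slab 130 (x) x 100 (y) x 20 mm, 0.28 to 0.44 kg, same after a half turn. Origin at the centre of its underside, z up with the handle up. Handle: straight red bar along x over the centre, 70 long, 10 wide, 10 tall, mid-height 50 mm above the underside, legs 7 mm thick at x = +-31 mm; 25 mm clear under it. Clean; starts on the counter, if present.
- filter_d: stainless filter cassette, dark baffles: slab 130 (x) x 100 (y) x 20 mm, 0.28 to 0.44 kg, same after a half turn. Origin at the centre of its underside, z up with the handle up. Handle: straight red bar along x over the centre, 70 long, 10 wide, 10 tall, mid-height 50 mm above the underside, legs 7 mm thick at x = +-31 mm; 25 mm clear under it. Clean; starts on the counter, if present.
- greasy_filter: the greasy filter, brown all over with a black handle bar, 0.38 kg, otherwise the same shape, size and axes as filter_a; starts in the track between filter_a and the open end
- wash_tray: open steel tray fixed on the counter, 162 (x) x 176 (y) x 45 mm tall, walls and floor 4 mm. Origin at the centre of its underside, z up; a filter fits flat inside with its handle's bar standing above the rim, its 130 mm side along either side
- bottle_amber: bystander: amber sauce bottle, 60 mm across, about 195 mm tall, red cap, origin under its centre
- bottle_cream: bystander: cream sauce bottle, 60 mm across, about 195 mm tall, yellow cap, origin under its centre
- shaker: bystander: steel shaker can, 64 mm across, 95 mm tall, origin under its centre
- bowl: bystander: steel bowl, 110 mm across, 45 mm tall, origin under its centre
There are look-alikes about, which are no part of the job. Of the things that look like the greasy_filter, the largest one is meant.

How it is judged (in metres and radians):
On the way, in this order (a step that is already met when the one before it is completed fails the run):
1. the greasy filter lies flat in the wash tray, handle up (x of greasy_filter in the frame of wash_tray between -0.04 and 0.04 m and y of greasy_filter in the frame of wash_tray between -0.045 and 0.045 m and z of greasy_filter in the frame of wash_tray below 0.012 m and angle between greasy_filter's own z axis and vertical below 0.12 rad), for 0.2 s.
2. every clean filter is in the track, flat, handle up, in one closed-up row against the closed end (x of filter_a in the frame of extractor between -0.008 and 0.008 m and z of filter_a in the frame of extractor between 0.095 and 0.106 m and angle between each of filter_a, filter_b, filter_c, filter_d's own z axis and vertical below 0.1 rad and y of each of filter_a, filter_b, filter_c, filter_d in the frame of extractor below 0.107 m and x of filter_b in the frame of extractor between -0.008 and 0.008 m and z of filter_b in the frame of extractor between 0.095 and 0.106 m and x of filter_c in the frame of extractor between -0.008 and 0.008 m and z of filter_c in the frame of extractor between 0.095 and 0.106 m and x of filter_d in the frame of extractor between -0.008 and 0.008 m and z of filter_d in the frame of extractor between 0.095 and 0.106 m and (y of filter_a in the frame of extractor between -0.207 and -0.193 m or y of filter_b in the frame of extractor between -0.207 and -0.193 m or y of filter_c in the frame of extractor between -0.207 and -0.193 m or y of filter_d in the frame of extractor between -0.207 and -0.193 m) and (y of filter_a in the frame of extractor between -0.107 and -0.093 m or y of filter_b in the frame of extractor between -0.107 and -0.093 m or y of filter_c in the frame of extractor between -0.107 and -0.093 m or y of filter_d in the frame of extractor between -0.107 and -0.093 m) and (y of filter_a in the frame of extractor between -0.007 and 0.007 m or y of filter_b in the frame of extractor between -0.007 and 0.007 m or y of filter_c in the frame of extractor between -0.007 and 0.007 m or y of filter_d in the frame of extractor between -0.007 and 0.007 m)), for 0.2 s.
3. the grease drawer is pushed fully home (value of joint drawer below 0.003 m), for 0.2 s.
At the end, for the whole second after the job is handed in: The greasy filter lies flat in the tray. All clean filters lie flat (0.1 rad), handle up, in a closed-up row from the track's closed end: centres within 7 mm of -200, -100, 0, +100 mm along it, filled in that order. The drawer is within 4 mm of home, all at rest (all of step 1 and all of step 2 and value of joint drawer below 0.004 m and linear speed of each of filter_a, filter_b, filter_c, filter_d below 0.02 m/s); the robot touches nothing.
It fails at once if bottle amber pushed more than 4 cm away or knocked over (distance of bottle_amber from where it was at the start of the episode above 0.04 m or angle between bottle_amber's own z axis and vertical above 0.6 rad).
It fails at once if bottle cream pushed more than 4 cm away or knocked over (distance of bottle_cream from where it was at the start of the episode above 0.04 m or angle between bottle_cream's own z axis and vertical above 0.6 rad).
It fails at once if shaker pushed more than 4 cm away or knocked over (distance of shaker from where it was at the start of the episode above 0.04 m or angle between shaker's own z axis and vertical above 0.6 rad).
It fails at once if bowl pushed more than 4 cm away or knocked over (distance of bowl from where it was at the start of the episode above 0.04 m or angle between bowl's own z axis and vertical above 0.6 rad).
Of filter_b, filter_c, filter_d only 2 to 3 are there at a start; the rules pass over those that are not, and their reading is None.
At some moment in a run one of filter_b, filter_c, filter_d may be knocked a few centimetres aside while the robot is not near it.
It also fails if it takes over 208 s, if anything falls off the work surface, if the arm or the gripper's body presses on something with over 40 N, if the wrist force passes 120 N, or if a joint passes its speed limit or range.

## Working session

There is one attempt and no reset: what is moved stays moved. The work goes in short steps, Python scripts to look and compute and a tool call to move; the robot and the scene stay as the last step left them, time stands still between calls to the robot, and variables do not carry over. Pictures are saved under pics/ and viewed, at most 14 in all, crops included, and the job is handed in when it is done.

Besides the shell and the picture viewer there is one more tool, called as name(argument=value, ...), one argument or row to a line, values as JSON. drive_tool: Moves the arm, as the interface text tells. Its arguments: {"type":"object","properties":{"targets":{"type":"array","items":{"type":"array","items":{"type":"number"}}}},"required":["targets"]}

```bash
mkdir -p pics; ls; python3 - <<'E'
from bench import arm
import cv2
for n in ("scene","top"):
    cv2.imwrite(f"pics/{n}0.png",cv2.resize(arm.get_image(n),(800,600),interpolation=cv2.INTER_CUBIC)); print(arm.camera_params(n))
print(arm.read_state())
E
```

```text
pics
{'fov_y': 46.82037180840883, 'cx': 278.99597941237727, 'cy': 208.13746962869521, 'rvec': array([ 2.0861747 ,  1.18383855, -0.50642647]), 'tvec': array([-222.65683859, -251.28600375, 1686.21153922])}
{'fov_y': 54.87997442233287, 'cx': 279.10816983247474, 'cy': 210.4759650079287, 'rvec': array([ 2.02799012, -2.17242697,  0.24445296]), 'tvec': array([  -6.51010576,  518.11192656, 1345.80187115])}
{'clock': 0.1, 'joints': array([ 1.53760392e+00,  3.85479941e-01,  6.75841771e-03, -4.83078426e-04,
       -1.19398913e+00, -2.58597141e-01]), 'joint_vel': array([-0.00014423, -0.00151265,  0.00266009,  0.00193678,  0.00094009,
       -0.00099196]), 'joint_efforts': array([-3.84152036e-04, -3.93318629e+01,  1.88930243e+01,  4.19799685e+00,
       -2.57441206e-03,  4.17879150e-06]), 'position': array([179.61343775, 598.08535484, 230.32206957]), 'ee_rot': array([ 9.89362788e-01, -1.45465827e-01, -1.15438023e-04,  9.76339642e-04]), 'contact_force': array([ 0.94601868, -1.19062474,  0.60084768]), 'wrist_torque': array([-0.05062923, -0.02800808, -0.00123204]), 'grasp_force': 0.0, 'gripper_width': 85.70304378138437}
```

View pics/scene0.png

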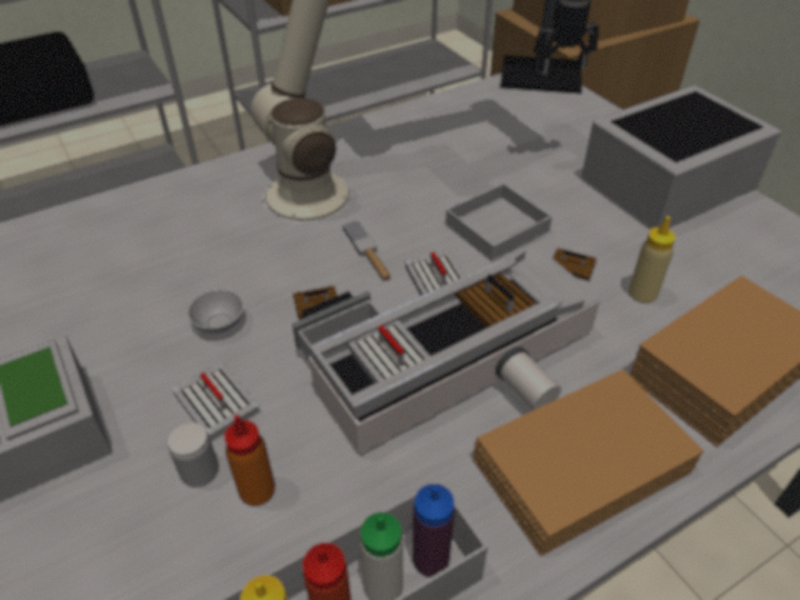

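View pics/top0.png

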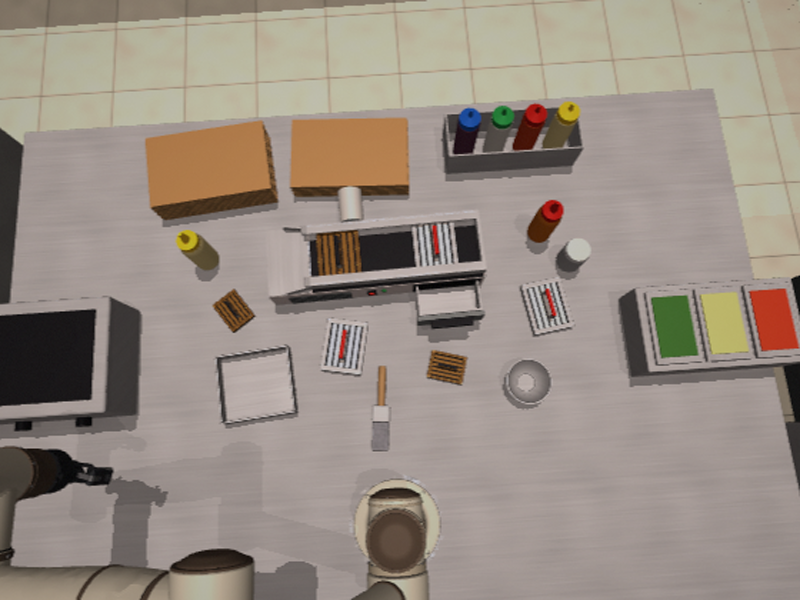

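```bash
cat > h.py <<'E'
import numpy as np, cv2
from bench import arm
def cam(n):
    p=arm.camera_params(n); f=210/np.tan(np.radians(p['fov_y'])/2)
    K=np.array([[f,0,p['cx']],[0,f,p['cy']],[0,0,1.]])
    return K,p['rvec'],p['tvec']
def back(n,uv,z):
    K,r,t=cam(n); R=cv2.Rodrigues(r)[0]; c=-R.T@t
    d=R.T@np.linalg.solve(K,[uv[0],uv[1],1]); return c+d*(z-c[2])/d[2]
def proj(n,P):
    K,r,t=cam(n); return cv2.projectPoints(np.float64(P).reshape(-1,1,3),r,t,K,None)[0][:,0]
def crop(n,x,y,w,h,s,name,img=None):
    im=arm.get_image(n) if img is None else img
    cv2.imwrite(f'pics/{name}.png',cv2.resize(im[y:y+h,x:x+w],None,fx=s,fy=s,interpolation=cv2.INTER_CUBIC)); return im
def yaw(): # tool x axis heading deg
    from scipy.spatial.transform import Rotation as R
    v=R.from_quat(arm.read_state()['ee_rot']).as_matrix()[:,0]; return np.degrees(np.arctan2(v[1],v[0]))
def go(P,yw):
    """tool shift & roll to reach world P (mm), tool-x heading yw deg (mod 180)"""
    from scipy.spatial.transform import Rotation as R
    s=arm.read_state(); M=R.from_quat(s['ee_rot']).as_matrix()
    roll=-(((yw-yaw()+90)%180)-90)
    print('shift',np.round(M.T@(np.array(P)-s['position']),1),'roll',round(roll,1), 'at',np.round(s['position'],1),'yaw',round(yaw(),1))
E
python3 - <<'E'
from h import *
im=crop('top',145,140,260,165,3,'c1'); cv2.imwrite('top1.png',im)
im=crop('scene',100,160,330,160,2.4,'c2');cv2.imwrite('scene1.png',im)
E
```

```text
(no output)
```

View pics/c1.png

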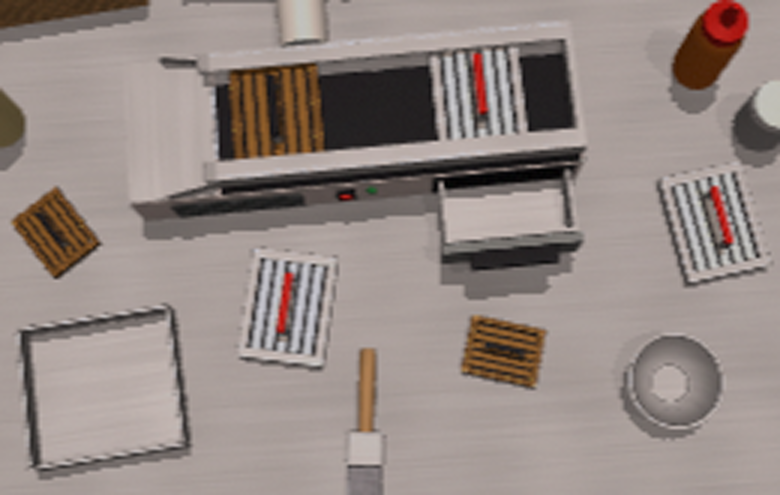

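View pics/c2.png

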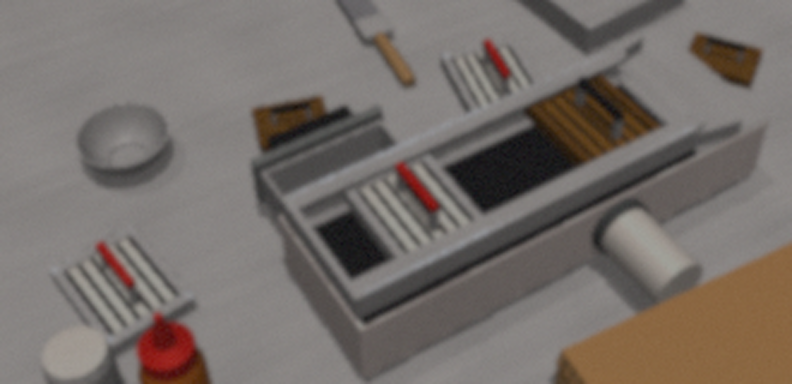

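```bash
cat > fit.py <<'E'
from h import *
from scipy.optimize import least_squares
def full(n,c):
    o,s=((145,140),3) if n=='top' else ((100,160),2.4)
    return np.array(o)+(np.array(c)+.5)/s-.5
obs=[('top',(85,-260,130),(570,23)),('top',(-85,-260,130),(585,148)),('top',(85,260,100),(130,60)),('top',(-85,260,100),(133,205)),
('scene',(85,-260,0),(370,375)),('scene',(85,-260,130),(360,310)),('scene',(85,260,100),(768,122))]
def tf(p,P):
    c,s=np.cos(p[2]),np.sin(p[2]); P=np.float64(P); return np.stack([p[0]+c*P[...,0]-s*P[...,1],p[1]+s*P[...,0]+c*P[...,1],P[...,2]],-1)
def res(p): return np.concatenate([proj(n,tf(p,P))[0]-full(n,c) for n,P,c in obs])
if __name__=='__main__':
    r=least_squares(res,[600,50,0.05],loss='soft_l1',x_scale=[100,100,.1]); p=r.x
    print(p,np.degrees(p[2])); print(res(p).reshape(-1,2).round(1))
    B=lambda u,z:back('top',full('top',u),z)
    for nm,a,b,z in [('greasy',(277,75),(280,152),155),('fa',(478,54),(487,115),155),('b',(290,272),(282,335),55),('c',(713,186),(728,244),55)]:
        A,D=B(a,z),B(b,z); m=(A+D)/2; print(nm,A.round(),D.round(),m.round(),'hdg',np.degrees(np.arctan2(A[1]-D[1],A[0]-D[0])).round(1), 'ext', tf([0,0,-p[2]],m-[p[0],p[1],0]).round())
    for nm,L in [('b',[(255,248),(338,257),(322,368),(239,358)]),('c',[(657,180),(738,163),(772,268),(692,285)])]:
        Q=[B(u,18) for u in L]; print(nm,np.mean(Q,0).round(),[x.round() for x in Q])
    Q=[B(u,45) for u in [(20,330),(170,306),(190,452),(38,474)]]; print('tray',np.mean(Q,0).round(),[x[:2].round() for x in Q])
    print('pull',[B(u,86).round() for u in [(475,268),(558,262)]])
E
python3 fit.py
```

```text
[6.31512496e+02 1.03465126e+01 3.10825321e-02] 1.78089790629171
[[-0.2 -4.6]
 [ 1.5  1.3]
 [-3.1  0.6]
 [-1.8 -0.4]
 [-2.   6. ]
 [-0.4 -0.1]
 [ 1.1 -1.8]]
greasy [660.  88. 155.] [571.  89. 155.] [615.  88. 155.] hdg -0.4 ext [-14.  78. 155.]
fa [ 669. -136.  155.] [ 597. -140.  155.] [ 633. -138.  155.] hdg 3.2 ext [  -3. -148.  155.]
b [456.  93.  55.] [384. 105.  55.] [420.  99.  55.] hdg -9.8 ext [-208.   95.   55.]
c [ 524. -405.   55.] [ 454. -413.   55.] [ 489. -409.   55.] hdg 7.0 ext [-155. -415.   55.]
b [422. 100.  18.] [array([495., 136.,  18.]), array([477.,  38.,  18.]), array([348.,  64.,  18.]), array([366., 160.,  18.])]
c [ 487. -411.   18.] [array([ 545., -349.,   18.]), array([ 559., -448.,   18.]), array([ 429., -472.,   18.]), array([ 415., -375.,   18.])]
tray [338. 310.  45.] [array([412., 406.]), array([428., 233.]), array([262., 215.]), array([249., 385.])]
pull [array([ 441., -118.,   86.]), array([ 441., -211.,   86.])]
```

```bash
python3 - <<'E'
from fit import *
B=lambda u,z:back('top',full('top',u),z).round(1)[:2]
for nm,L,z in [('far out',[(205,57),(570,23)],130),('far in',[(205,72),(570,42)],130),('near in',[(215,163),(577,130)],130),('near out',[(207,182),(585,150)],130),('apron end',[(130,60),(133,205)],100),('fa slab top',[(432,55),(520,46),(527,132),(443,140)],120),('gr slab',[(230,70),(317,64),(323,150),(235,158)],120),('drawer front top',[(443,250),(582,236)],92)]:
    print(nm,[B(u,z) for u in L])
S=lambda u,z:back('scene',full('scene',u),z).round(1)[:2]
print('scene far out bottom edge',S((360,300),130),S((735,125),130), 'base',S((370,375),0),S((765,190),0),'apron',S((768,122),100))
print('fa handle',S((402,166),155),S((434,208),155))
print('gr handle',S((582,85),155),S((620,125),155))
print('b,c handle',S((489,42),55),S((505,77),55),S((102,246),55),S((130,285),55))
E
```

```text
far out [array([696.1, 170.6]), array([ 707.9, -245.8])]
far in [array([678.1, 171.2]), array([ 685.1, -243.6])]
near in [array([570.7, 163.4]), array([ 580.8, -241. ])]
near out [array([549.6, 172.9]), array([ 557.1, -247.5])]
apron end [array([710. , 262.1]), array([536.7, 261.7])]
fa slab top [array([684.2, -86.6]), array([ 688. , -187.8]), array([ 585.3, -186.4]), array([582.6, -91.5])]
gr slab [array([682.2, 144.2]), array([682.5,  44.9]), array([580.3,  43.5]), array([577.8, 142.3])]
drawer front top [array([462.6, -83.2]), array([ 467.8, -240.4])]
scene far out bottom edge [ 715.3 -240.8] [717.5 206.5] base [ 712.6 -234.8] [727.4 273.2] apron [712.  265.6]
fa handle [ 609.4 -135.4] [ 673.1 -136.6]
gr handle [604.9  87.3] [674.1  84.8]
b,c handle [397.9 107.1] [462.   88.5] [ 464.9 -414.1] [ 528.2 -407. ]
```

```bash
python3 -c "
from h import *
go((628,88,240),1.2)"
```

```text
shift [576.2 359.7  -8.8] roll -17.9 at [179.7 598.3 230.6] yaw -16.7
```

drive_tool(
  targets=[
    [-1,30,20,-50,0],
    [-1,100,60,-80,-8],
    [-1,576,360,-80,-18],
    [-1,576,360,-80,-18],
    [-1,576,360,-80,-18],
    [-1,576,360,-80,-18],
    [-1,576,360,-80,-18],
    [-1,576,360,-80,-18],
    [-1,576,360,-80,-18],
    [-1,576,360,-80,-18],
    [-1,576,360,-80,-18],
    [-1,576,360,-80,-18],
  ],
)

```text
clock: 1.4
position: [559.8, 165.1, 308.1]
ee_rot: [1.0, 0.011, -0.0, -0.0]
contact_force: [1.0, 2.0, -0.1]
gripper_width: 85.5
grasp_force: 0.0
```

drive_tool(
  targets=[
    [-0.3,0,0,0,0],
    [-0.3,0,0,0,0],
    [-0.3,0,0,0,0],
    [-0.3,0,0,0,0],
    [-0.3,0,0,0,0],
  ],
)

```text
clock: 1.9
position: [558.2, 167.9, 308.3]
ee_rot: [1.0, 0.012, 0.0, -0.0]
contact_force: [-0.3, 0.2, -0.4]
gripper_width: 55.7
grasp_force: 0.0
```

```bash
python3 -c "
from h import *
go((628,88,180),1.2)"
```

```text
shift [ 67.8  81.6 128.3] roll 0.2 at [558.2 167.9 308.3] yaw 1.4
```

drive_tool(
  targets=[
    [-0.3,68,82,90,0],
    [-0.3,68,82,130,0],
    [-0.3,68,82,130,0],
    [-0.3,68,82,130,0],
    [-0.3,68,82,130,0],
    [-0.3,68,82,130,0],
  ],
)

```text
clock: 2.5
position: [629.3, 87.3, 179.6]
ee_rot: [1.0, 0.012, 0.001, -0.0]
contact_force: [-0.0, -0.4, 0.8]
gripper_width: 55.4
grasp_force: 0.0
```

```bash
python3 -c "
from h import *
go((628,88,133),1.2)
a=crop('scene',250,150,190,120,2.1,'x');b=crop('top',200,130,170,120,2.35,'y')
i=cv2.imread('pics/x.png');j=cv2.imread('pics/y.png');h=min(i.shape[0],j.shape[0]);cv2.imwrite('pics/g1.png',np.hstack([i[:h],j[:h]]))"
```

```text
shift [-1.4 -0.7 46.6] roll 0.2 at [629.3  87.3 179.6] yaw 1.4
```

View pics/g1.png

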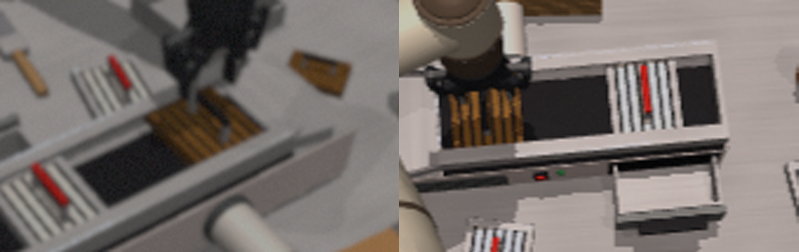

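drive_tool(
  targets=[
    [-0.3,-1,0,30,0],
    [-0.3,-1,0,46,0],
    [-0.3,-1,0,46,0],
    [-0.3,-1,0,46,0],
    [1,-1,0,46,0],
    [1,-1,0,46,0],
    [1,-1,0,46,0],
    [1,-1,0,46,0],
    [1,-1,0,46,0],
    [1,-1,0,46,0],
  ],
)

```text
clock: 3.6
position: [628.7, 87.2, 133.7]
ee_rot: [1.0, 0.012, 0.002, -0.001]
contact_force: [-0.6, 3.3, 6.0]
gripper_width: 8.8
grasp_force: 60.0
```

drive_tool(
  targets=[
    [1,0,-15,0,0],
    [1,0,-35,0,0],
    [1,0,-55,0,0],
    [1,0,-75,0,0],
    [1,0,-95,0,0],
    [1,0,-115,0,0],
    [1,0,-135,0,0],
    [1,0,-145,0,0],
    [1,0,-152,0,0],
    [1,0,-152,0,0],
    [1,0,-152,0,0],
  ],
)

```text
clock: 4.7
position: [625.1, 237.9, 133.8]
ee_rot: [1.0, 0.011, 0.001, 0.0]
contact_force: [-0.7, -0.5, 6.2]
gripper_width: 9.1
grasp_force: 60.1
```

```bash
python3 -c "
from h import *
print(arm.read_state()['contact_force'],arm.read_state()['gripper_width'])
a=crop('scene',250,130,190,140,2.1,'x');b=crop('top',170,130,170,120,2.35,'y')
i=cv2.imread('pics/x.png');j=cv2.imread('pics/y.png');h=min(i.shape[0],j.shape[0]);cv2.imwrite('pics/g2.png',np.hstack([i[:h],j[:h]]))"
```

```text
[-0.73042172 -0.47896036  6.17335641] 9.0564183797305
```

View pics/g2.png

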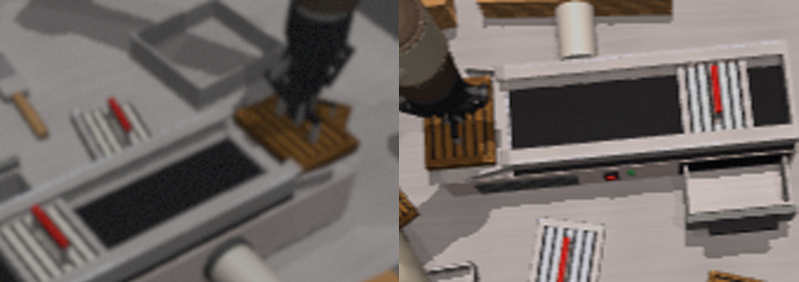

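drive_tool(
  targets=[
    [1,0,0,-30,0],
    [1,0,0,-80,0],
    [1,0,0,-110,0],
    [1,0,0,-110,0],
    [1,0,0,-110,0],
  ],
)

```text
clock: 5.3
position: [623.1, 237.8, 240.3]
ee_rot: [1.0, 0.011, -0.002, 0.0]
contact_force: [-0.1, 0.3, -5.8]
gripper_width: 9.0
grasp_force: 59.0
```

```bash
python3 -c "
from h import *
f=lambda u:(170+(u[0]-399)/2.35,130+u[1]/2.35)
print([back('top',f(u),120)[:2].round() for u in [(427,80),(427,168),(495,168)]])
go((338,310,130),5.5)"
```

```text
[array([688., 279.]), array([556., 281.]), array([549., 184.])]
shift [-283.2  -78.3  111.3] roll -4.3 at [623.1 237.8 240.3] yaw 1.2
```

drive_tool(
  targets=[
    [1,-140,-40,0,-2],
    [1,-283,-78,0,-4],
    [1,-283,-78,0,-4],
    [1,-283,-78,0,-4],
    [1,-283,-78,0,-4],
    [1,-283,-78,0,-4],
    [1,-283,-78,0,-4],
    [1,-283,-78,50,-4],
    [1,-283,-78,100,-4],
    [1,-283,-78,110,-4],
    [1,-283,-78,110,-4],
    [1,-283,-78,110,-4],
  ],
)

```text
clock: 6.5
position: [340.7, 310.9, 133.2]
ee_rot: [0.999, 0.046, 0.001, -0.001]
contact_force: [0.1, 0.2, -3.2]
gripper_width: 8.3
grasp_force: 59.3
```

```bash
python3 -c "
from h import *
go((338,310,40),5.5)
a=crop('scene',290,90,140,110,2.8,'x');b=crop('top',130,220,140,110,2.8,'y')
i=cv2.imread('pics/x.png');j=cv2.imread('pics/y.png');h=min(i.shape[0],j.shape[0]);cv2.imwrite('pics/g3.png',np.hstack([i[:h],j[:h]]))"
```

```text
shift [-3.   0.8 93.2] roll -0.2 at [340.7 310.9 133.2] yaw 5.3
```

View pics/g3.png

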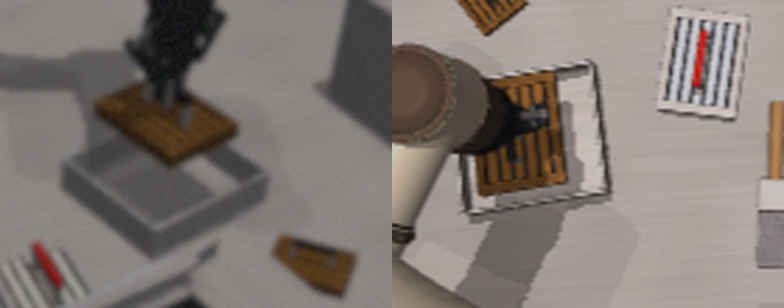

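drive_tool(
  targets=[
    [1,-2,0,40,0],
    [1,-2,0,60,0],
    [1,-2,0,75,0],
    [1,-2,0,85,0],
    [1,-2,0,92,0],
    [1,-2,0,93,0],
    [1,-2,0,93,0],
  ],
)

```text
clock: 7.3
position: [338.0, 310.4, 39.7]
ee_rot: [0.999, 0.046, 0.0, -0.001]
contact_force: [0.2, -0.6, -3.3]
gripper_width: 8.6
grasp_force: 59.3
```

drive_tool(
  targets=[
    [1,0,0,2,0],
    [1,0,0,2,0],
    [-0.2,0,0,2,0],
    [-0.2,0,0,2,0],
    [-0.2,0,0,2,0],
    [-0.2,0,0,2,0],
    [-0.2,0,0,-48,0],
    [-0.2,0,0,-98,0],
    [-0.2,0,0,-150,0],
    [-0.2,0,0,-150,0],
  ],
)

```text
clock: 8.3
position: [340.2, 313.3, 196.0]
ee_rot: [0.999, 0.047, 0.005, -0.006]
contact_force: [0.0, 0.2, 0.3]
gripper_width: 51.3
grasp_force: 0.0
```

```bash
cat > filt.py <<'E'
from h import *
def red(zs=55,im=None):
    im=arm.get_image('top') if im is None else im
    b,g,r=[im[...,k].astype(int) for k in range(3)]
    m=((r>130)&(g<70)&(b<70)).astype(np.uint8); n,l,s,c=cv2.connectedComponentsWithStats(m)
    for k in range(1,n):
        if not 25<s[k,4]<160: continue
        ys,xs=np.nonzero(l==k); P=np.array([back('top',(x,y),zs)[:2] for x,y in zip(xs,ys)]); d=P-P.mean(0); w,V=np.linalg.eigh(d.T@d); v=V[:,1]*np.sign(V[0,1])
        print('px',c[k].round(1),'n',s[k,4],'centre',((P@v).max()+(P@v).min())*v/2+ (P.mean(0)-v*(P.mean(0)@v)),'len',np.ptp(P@v).round(),'hdg',np.degrees(np.arctan2(v[1],v[0])).round(1))
    return im
if __name__=='__main__': red()
E
python3 - <<'E'
from filt import *
im=red(); a=crop('scene',290,90,140,110,2.8,'x'); b=crop('top',130,220,140,110,2.8,'y',im)
i=cv2.imread('pics/x.png');j=cv2.imread('pics/y.png');h=min(i.shape[0],j.shape[0]);cv2.imwrite('pics/g4.png',np.hstack([i[:h],j[:h]]))
go((420,99,110),-9.8)
E
```

```text
px [375.1  79.3] n 141 centre [ 998.74878934 -437.07235856] len 53.0 hdg 76.7
px [386.4 146.9] n 121 centre [ 726.39123278 -444.83546879] len 50.0 hdg 22.9
px [304.4 167.4] n 51 centre [ 668.87045713 -143.16959542] len 72.0 hdg 0.8
px [384.7 210.8] n 39 centre [ 490.14973626 -408.94118366] len 67.0 hdg 8.9
px [239.3 240.6] n 45 centre [421.73545192 101.12019209] len 66.0 hdg -10.3
shift [ 62.3 218.3  79.7] roll 15.1 at [337.8 310.3 190.4] yaw 5.3
```

View pics/g4.png

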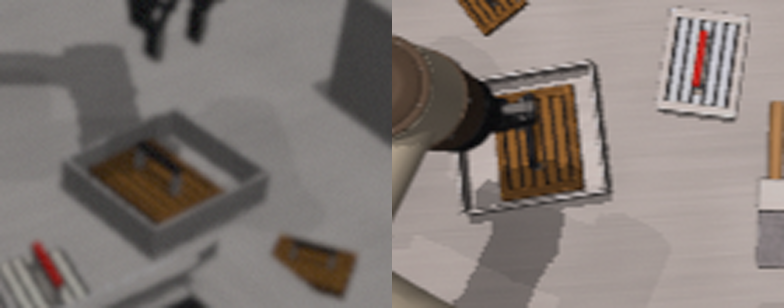

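drive_tool(
  targets=[
    [-0.2,65,217,0,15.5],
    [-0.2,65,217,0,15.5],
    [-0.2,65,217,0,15.5],
    [-0.2,65,217,0,15.5],
    [-0.2,65,217,0,15.5],
    [-0.2,65,217,50,15.5],
    [-0.2,65,217,90,15.5],
    [-0.2,65,217,90,15.5],
    [-0.2,65,217,90,15.5],
    [-0.2,65,217,90,15.5],
  ],
)

```text
clock: 9.4
position: [423.4, 100.5, 100.3]
ee_rot: [0.996, -0.089, 0.001, -0.001]
contact_force: [0.0, 0.6, 1.1]
gripper_width: 51.1
grasp_force: 0.0
```

```bash
python3 -c "
from h import *
go((421.7,101,33),-10.3)
a=crop('scene',250,150,120,100,3.2,'x');b=crop('top',200,200,120,100,3.2,'y')
cv2.imwrite('pics/g5.png',np.hstack([cv2.imread('pics/x.png'),cv2.imread('pics/y.png')]))"
```

```text
shift [-1.9 -0.1 67.3] roll 0.1 at [423.4 100.5 100.3] yaw -10.2
```

View pics/g5.png

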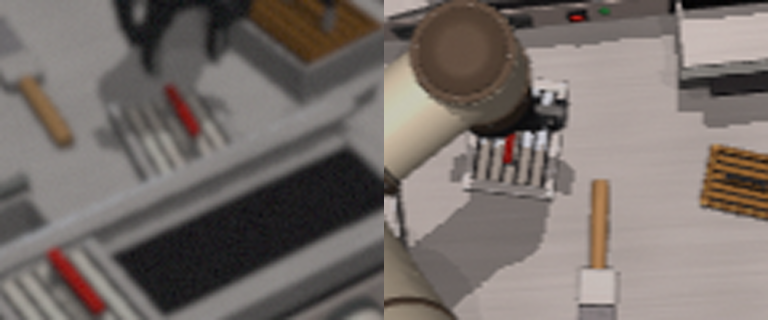

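drive_tool(
  targets=[
    [-0.2,-2,0,45,0],
    [-0.2,-2,0,65,0],
    [-0.2,-2,0,67,0],
    [-0.2,-2,0,67,0],
    [1,-2,0,67,0],
    [1,-2,0,67,0],
    [1,-2,0,67,0],
    [1,-2,0,67,0],
    [1,-2,0,67,0],
    [1,-2,0,20,0],
    [1,-2,0,20,0],
    [1,-2,0,20,0],
  ],
)

```text
clock: 10.7
position: [420.4, 100.2, 79.7]
ee_rot: [0.996, -0.089, 0.001, -0.001]
contact_force: [-1.0, -0.6, -3.3]
gripper_width: 7.9
grasp_force: 59.5
```

drive_tool(
  targets=[
    [1,0,0,-50,0],
    [1,0,0,-100,0],
    [1,0,0,-140,0],
    [1,0,0,-140,0],
    [1,0,0,-140,0],
    [1,0,0,-140,0],
  ],
)

```text
clock: 11.3
position: [418.5, 99.2, 216.5]
ee_rot: [0.996, -0.089, -0.003, 0.001]
contact_force: [0.1, 0.4, -4.2]
gripper_width: 9.2
grasp_force: 59.6
```

```bash
python3 -c "
from h import *
go((624,240,220),1.2)"
```

```text
shift [ 177.1 -175.1   -4.9] roll -11.5 at [418.5  99.2 216.5] yaw -10.3
```

drive_tool(
  targets=[
    [1,177,-175,0,-11.5],
    [1,177,-175,0,-11.5],
    [1,177,-175,0,-11.5],
    [1,177,-175,0,-11.5],
    [1,177,-175,0,-11.5],
    [1,177,-175,0,-11.5],
    [1,177,-175,0,-11.5],
    [1,177,-175,30,-11.5],
    [1,177,-175,40,-11.5],
    [1,177,-175,40,-11.5],
    [1,177,-175,40,-11.5],
    [1,177,-175,40,-11.5],
  ],
)

```text
clock: 12.5
position: [626.1, 241.0, 180.9]
ee_rot: [1.0, 0.011, 0.001, -0.001]
contact_force: [0.8, -0.0, -2.5]
gripper_width: 8.4
grasp_force: 59.4
```

```bash
python3 -c "
from h import *
go((624,240,135),1.2)
a=crop('scene',320,140,120,100,3.2,'x');b=crop('top',170,130,120,100,3.2,'y')
cv2.imwrite('pics/g6.png',np.hstack([cv2.imread('pics/x.png'),cv2.imread('pics/y.png')]))"
```

```text
shift [-2.2  1.  45.9] roll 0.1 at [626.1 241.  180.9] yaw 1.3
```

View pics/g6.png

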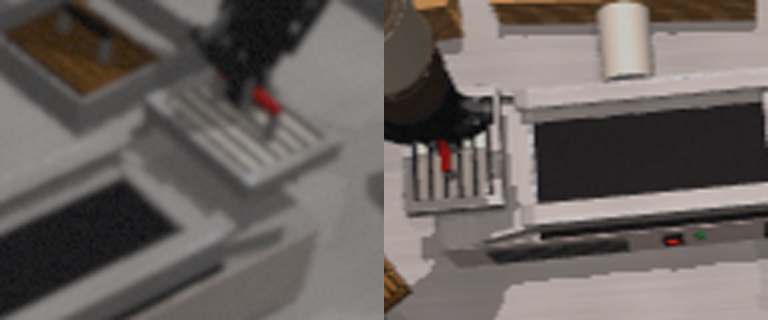

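```bash
python3 -c "
from h import *
f=lambda u:(170+(u[0]-384)/3.2,130+u[1]/3.2)
print([back('top',f(u),z)[:2].round() for u,z in [((406,204),168),((503,198),168),((500,88),168)]])
print('lip inner',[back('top',f(u),130)[:2].round() for u in [(533,115),(535,205),(768,98),(768,187)]])"
```

```text
[array([570., 285.]), array([569., 187.]), array([687., 187.])]
lip inner [array([669., 159.]), array([570., 161.]), array([671., -90.]), array([573., -83.])]
```

drive_tool(
  targets=[
    [1,-2,1,25,0],
    [1,-2,1,40,0],
    [1,-2,1,44,0],
    [1,-2,1,46,0],
    [1,-2,1,46,0],
    [1,-2,1,46,0],
  ],
)

```text
clock: 13.2
position: [624.3, 240.2, 134.3]
ee_rot: [1.0, 0.011, 0.001, -0.001]
contact_force: [0.5, 0.5, -3.9]
gripper_width: 8.8
grasp_force: 59.5
```

drive_tool(
  targets=[
    [1,0,0,2,0],
    [1,0,0,2,0],
    [1,0,10,2,0],
    [1,0,20,2,0],
    [1,0,30,2,0],
    [1,0,30,2,0],
  ],
)

```text
clock: 13.8
position: [626.1, 209.1, 133.5]
ee_rot: [1.0, 0.011, 0.003, -0.001]
contact_force: [1.1, 0.7, 5.2]
gripper_width: 8.5
grasp_force: 60.7
```

drive_tool(
  targets=[
    [1,0,10,0,0],
    [1,0,20,0,0],
    [1,0,30,0,0],
    [1,0,40,0,0],
    [1,0,50,0,0],
    [1,0,50,0,0],
  ],
)

```text
clock: 14.4
position: [627.3, 158.9, 133.5]
ee_rot: [1.0, 0.011, 0.003, -0.001]
contact_force: [0.9, -0.3, 6.0]
gripper_width: 8.8
grasp_force: 60.7
```

drive_tool(
  targets=[
    [1,0,20,0,0],
    [1,0,40,0,0],
    [1,0,60,0,0],
    [1,0,80,0,0],
    [1,0,100,0,0],
    [1,0,120,0,0],
    [1,0,140,0,0],
    [1,0,160,0,0],
    [1,0,180,0,0],
    [1,0,180,0,0],
  ],
)

```text
clock: 15.4
position: [631.0, -23.2, 133.4]
ee_rot: [1.0, 0.01, 0.002, 0.001]
contact_force: [0.7, -4.4, 5.3]
gripper_width: 8.4
grasp_force: 60.7
```

drive_tool(
  targets=[
    [1,0,10,0,0],
    [1,0,20,0,0],
    [1,0,30,0,0],
    [1,0,40,0,0],
    [1,0,50,0,0],
    [1,0,55,0,0],
    [1,0,55,0,0],
  ],
)

```text
clock: 16.1
position: [632.3, -75.5, 133.5]
ee_rot: [1.0, 0.011, 0.003, -0.0]
contact_force: [0.3, 2.9, 6.2]
gripper_width: 8.8
grasp_force: 60.8
```

drive_tool(
  targets=[
    [1,0,4,0,0],
    [1,0,8,0,0],
    [1,0,11,0,0],
    [1,0,11,0,0],
  ],
)

```text
clock: 16.5
position: [632.6, -85.7, 133.5]
ee_rot: [1.0, 0.011, 0.003, -0.0]
contact_force: [0.3, 6.0, 5.7]
gripper_width: 8.3
grasp_force: 60.9
```

drive_tool(
  targets=[
    [1,0,2,0,0],
    [1,0,4,0,0],
    [1,0,4,0,0],
  ],
)

```text
clock: 16.8
position: [632.6, -88.4, 133.5]
ee_rot: [1.0, 0.012, 0.003, -0.001]
contact_force: [0.3, 10.0, 7.5]
gripper_width: 8.4
grasp_force: 61.0
```

drive_tool(
  targets=[
    [1,0,2,0,0],
    [1,0,3,0,0],
    [1,0,3,0,0],
  ],
)

```text
clock: 17.1
position: [632.5, -88.6, 133.7]
ee_rot: [1.0, 0.012, 0.003, -0.003]
contact_force: [-1.6, 19.1, 11.0]
gripper_width: 8.6
grasp_force: 61.3
```

drive_tool(
  targets=[
    [1,0,-2,0,0],
    [-0.3,0,-2,0,0],
    [-0.3,0,-2,0,0],
    [-0.3,0,-2,0,0],
    [-0.3,0,-2,0,0],
    [-0.3,0,-2,-50,0],
    [-0.3,0,-2,-100,0],
    [-0.3,0,-2,-110,0],
    [-0.3,0,-2,-110,0],
  ],
)

```text
clock: 18.0
position: [632.1, -91.5, 243.9]
ee_rot: [1.0, 0.011, 0.003, -0.0]
contact_force: [-0.7, -0.5, -0.7]
gripper_width: 55.4
grasp_force: 0.0
```

```bash
python3 -c "
from filt import *
red(); red(155); go((490,-409,150),8)"
```

```text
px [375.   79.2] n 140 centre [ 998.79878725 -437.16119761] len 54.0 hdg 73.0
px [386.4 146.9] n 121 centre [ 726.39123278 -444.83546879] len 50.0 hdg 22.9
px [320.4 165.8] n 46 centre [ 672.07229856 -200.66211749] len 72.0 hdg 0.9
px [290.5 165.9] n 42 centre [679.42962836 -93.74446605] len 49.0 hdg 1.9
px [384.7 210.8] n 39 centre [ 490.14973626 -408.94118366] len 67.0 hdg 8.9
px [375.   79.2] n 141 centre [ 940.54868251 -407.3340269 ] len 50.0 hdg 65.5
px [386.4 146.9] n 121 centre [ 687.91010739 -414.42455909] len 46.0 hdg 22.9
px [320.4 165.8] n 46 centre [ 637.54684443 -188.03265954] len 67.0 hdg 0.9
px [290.5 165.9] n 42 centre [644.36839093 -88.90107914] len 46.0 hdg 1.9
px [384.7 210.8] n 39 centre [ 468.87244064 -381.14420581] len 62.0 hdg 8.9
shift [-146.8  314.7   89.7] roll -6.8 at [630.2 -91.2 239.6] yaw 1.2
```

drive_tool(
  targets=[
    [-0.2,-147,150,-10,-7],
    [-0.2,-147,315,0,-7],
    [-0.2,-147,315,0,-7],
    [-0.2,-147,315,0,-7],
    [-0.2,-147,315,0,-7],
    [-0.2,-147,315,0,-7],
    [-0.2,-147,315,0,-7],
    [-0.2,-147,315,40,-7],
    [-0.2,-147,315,90,-7],
    [-0.2,-147,315,140,-7],
    [-0.2,-147,315,140,-7],
    [-0.2,-147,315,140,-7],
  ],
)

```text
clock: 19.3
position: [490.4, -409.4, 99.8]
ee_rot: [0.997, 0.073, -0.002, -0.001]
contact_force: [0.4, -0.7, 1.6]
gripper_width: 51.1
grasp_force: 0.0
```

```bash
python3 -c "
from h import *
go((490,-409,33),8)
a=crop('scene',60,220,140,110,2.8,'x');b=crop('top',320,150,140,110,2.8,'y')
cv2.imwrite('pics/g7.png',np.hstack([cv2.imread('pics/x.png'),cv2.imread('pics/y.png')]))"
```

```text
shift [-0.1 -0.3 66.8] roll 0.3 at [ 490.4 -409.4   99.8] yaw 8.3
```

View pics/g7.png

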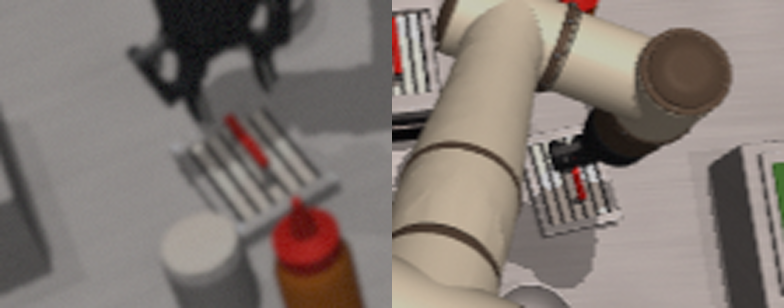

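Fingers straddle the red bar (scene panel (245,140)); descend and grip.

drive_tool(
  targets=[
    [-0.2,0,0,45,0],
    [-0.2,0,0,65,0],
    [-0.2,0,0,67,0],
    [-0.2,0,0,67,0],
    [1,0,0,67,0],
    [1,0,0,67,0],
    [1,0,0,67,0],
    [1,0,0,67,0],
    [1,0,0,67,0],
    [1,0,0,30,0],
    [1,0,0,-20,0],
    [1,0,0,-20,0],
  ],
)

```text
clock: 20.6
position: [494.9, -411.9, 128.4]
ee_rot: [0.997, 0.073, 0.006, 0.005]
contact_force: [1.9, -0.9, -2.3]
gripper_width: 8.7
grasp_force: 59.2
```

drive_tool(
  targets=[
    [1,0,0,-50,0],
    [1,0,0,-100,0],
    [1,0,0,-125,0],
    [1,0,0,-125,0],
    [1,0,0,-125,0],
  ],
)

```text
clock: 21.1
position: [490.3, -408.2, 243.8]
ee_rot: [0.997, 0.072, -0.001, -0.002]
contact_force: [-0.0, -0.5, -4.5]
gripper_width: 8.6
grasp_force: 59.3
```

```bash
python3 -c "
from h import *
go((490,100,240),1.2);go((625,242,240),1.2)"
```

```text
shift [  72.6 -503.     5.4] roll 7.0 at [ 490.3 -408.2  243.8] yaw 8.2
shift [ 226.5 -624.2    5.6] roll 7.0 at [ 490.3 -408.2  243.8] yaw 8.2
```

drive_tool(
  targets=[
    [1,50,-60,0,0],
    [1,75,-250,0,5],
    [1,75,-250,0,7],
    [1,75,-250,0,7],
    [1,75,-250,0,7],
    [1,226,-624,0,7],
    [1,226,-624,0,7],
    [1,226,-624,0,7],
    [1,226,-624,0,7],
    [1,226,-624,0,7],
    [1,226,-624,0,7],
    [1,226,-624,0,7],
  ],
)

```text
clock: 22.3
position: [607.4, 175.2, 241.9]
ee_rot: [1.0, 0.011, -0.003, 0.001]
contact_force: [0.6, -0.8, -4.9]
gripper_width: 8.6
grasp_force: 59.4
```

```bash
python3 -c "
from h import *
go((625,243,180),1.2)"
```

```text
shift [ 19.5 -67.6  61.6] roll 0.1 at [607.4 175.2 241.9] yaw 1.3
```

drive_tool(
  targets=[
    [1,19,-68,0,0],
    [1,19,-68,0,0],
    [1,19,-68,0,0],
    [1,19,-68,40,0],
    [1,19,-68,60,0],
    [1,19,-68,60,0],
    [1,19,-68,60,0],
  ],
)

```text
clock: 23.0
position: [626.1, 240.9, 184.6]
ee_rot: [1.0, 0.011, -0.001, 0.001]
contact_force: [-0.2, -0.1, -3.3]
gripper_width: 8.6
grasp_force: 59.4
```

```bash
python3 -c "
from h import *
go((625,243,133),1.2)
a=crop('scene',320,140,120,100,3.2,'x');b=crop('top',170,130,120,100,3.2,'y')
cv2.imwrite('pics/g8.png',np.hstack([cv2.imread('pics/x.png'),cv2.imread('pics/y.png')]))"
```

```text
shift [-0.9 -2.2 51.6] roll 0.1 at [626.1 240.9 184.6] yaw 1.3
```

View pics/g8.png

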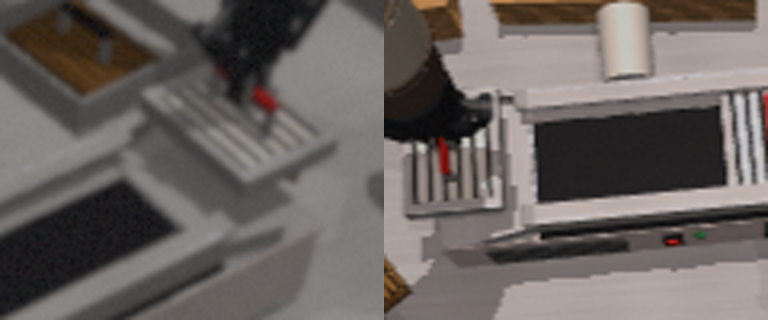

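drive_tool(
  targets=[
    [1,-1,-1,25,0],
    [1,-1,-1,42,0],
    [1,-1,-1,49,0],
    [1,-1,-1,52,0],
    [1,-1,-1,52,0],
    [1,-1,9,52,0],
    [1,-1,19,52,0],
    [1,-1,29,52,0],
    [1,-1,29,52,0],
  ],
)

```text
clock: 24.0
position: [627.3, 211.3, 135.8]
ee_rot: [1.0, 0.011, 0.001, -0.0]
contact_force: [1.9, -2.0, 3.5]
gripper_width: 8.5
grasp_force: 60.4
```

drive_tool(
  targets=[
    [1,0,10,0,0],
    [1,0,20,0,0],
    [1,0,30,0,0],
    [1,0,40,0,0],
    [1,0,50,0,0],
    [1,0,50,0,0],
  ],
)

```text
clock: 24.6
position: [628.5, 162.2, 135.8]
ee_rot: [1.0, 0.011, 0.002, -0.0]
contact_force: [1.2, 0.3, 5.5]
gripper_width: 8.2
grasp_force: 60.7
```

drive_tool(
  targets=[
    [1,0,20,0,0],
    [1,0,40,0,0],
    [1,0,60,0,0],
    [1,0,80,0,0],
    [1,0,100,0,0],
    [1,0,120,0,0],
    [1,0,135,0,0],
    [1,0,140,0,0],
    [1,0,140,0,0],
  ],
)

```text
clock: 25.5
position: [631.5, 21.9, 135.8]
ee_rot: [1.0, 0.011, 0.002, 0.0]
contact_force: [0.8, -0.4, 5.3]
gripper_width: 8.4
grasp_force: 60.7
```

drive_tool(
  targets=[
    [1,0,3,0,0],
    [1,0,6,0,0],
    [1,0,9,0,0],
    [1,0,12,0,0],
    [1,0,12,0,0],
  ],
)

```text
clock: 26.0
position: [631.8, 11.6, 135.8]
ee_rot: [1.0, 0.011, 0.002, -0.001]
contact_force: [0.0, 5.1, 6.6]
gripper_width: 8.4
grasp_force: 60.8
```

drive_tool(
  targets=[
    [1,0,2,0,0],
    [1,0,4,0,0],
    [1,0,4,0,0],
  ],
)

```text
clock: 26.3
position: [631.9, 11.4, 135.9]
ee_rot: [1.0, 0.012, 0.003, -0.003]
contact_force: [-2.2, 16.2, 7.8]
gripper_width: 8.5
grasp_force: 61.1
```

Row is closed up. Release, rise and look.

drive_tool(
  targets=[
    [1,0,-4,0,0],
    [-0.3,0,-4,0,0],
    [-0.3,0,-4,0,0],
    [-0.3,0,-4,0,0],
    [-0.3,0,-4,0,0],
    [-0.3,0,-4,-50,0],
    [-0.3,0,-4,-100,0],
    [-0.3,0,-4,-110,0],
    [-0.3,0,-4,-110,0],
  ],
)

```text
clock: 27.2
position: [631.7, 11.0, 246.8]
ee_rot: [1.0, 0.011, 0.003, -0.001]
contact_force: [-1.2, 0.2, -0.2]
gripper_width: 55.8
grasp_force: 0.0
```

drive_tool(
  targets=[
    [1,-250,0,0,0],
    [1,-250,0,0,0],
    [1,-250,0,0,0],
    [1,-250,0,0,0],
    [1,-250,0,0,0],
    [1,-250,0,0,0],
    [1,-250,0,0,0],
    [1,-250,0,0,0],
  ],
)

```text
clock: 28.0
position: [380.9, 5.5, 243.4]
ee_rot: [1.0, 0.011, -0.001, 0.0]
contact_force: [-0.5, 0.4, 0.2]
gripper_width: 0.2
grasp_force: 0.0
```

```bash
python3 -c "
from filt import *
im=red(155); go((420,-165,200),1.2); go((420,-165,75),1.2)
a=crop('scene',210,190,140,110,2.8,'x');b=crop('top',225,140,140,110,2.8,'y',im)
cv2.imwrite('pics/g9.png',np.hstack([cv2.imread('pics/x.png'),cv2.imread('pics/y.png')]))"
```

```text
px [375.   79.2] n 141 centre [ 940.54868251 -407.3340269 ] len 50.0 hdg 65.5
px [386.5 146.9] n 119 centre [ 688.40874497 -414.55110175] len 48.0 hdg 12.3
px [320.4 165.8] n 47 centre [ 637.54420699 -188.12403725] len 67.0 hdg 1.0
px [290.5 167.9] n 62 centre [637.39621846 -88.45308768] len 67.0 hdg 0.9
px [260.8 171.9] n 53 centre [628.83086715  10.30631379] len 64.0 hdg 2.8
shift [ 35.  171.3  43.4] roll 0.1 at [381.3   5.6 243.4] yaw 1.3
shift [ 35.2 171.3 168.4] roll 0.1 at [381.3   5.6 243.4] yaw 1.3
```

View pics/g9.png

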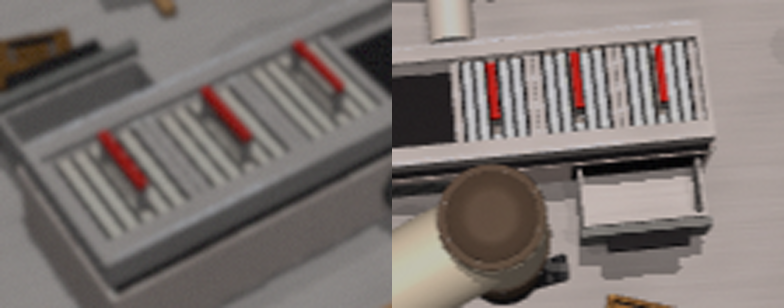

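drive_tool(
  targets=[
    [1,25,172,0,0],
    [1,25,172,0,0],
    [1,25,172,0,0],
    [1,25,172,0,0],
    [1,25,172,0,0],
    [1,25,172,50,0],
    [1,25,172,100,0],
    [1,25,172,150,0],
    [1,25,172,168,0],
    [1,25,172,168,0],
    [1,25,172,168,0],
  ],
)

```text
clock: 29.2
position: [410.5, -165.8, 76.2]
ee_rot: [1.0, 0.012, -0.0, 0.0]
contact_force: [0.3, -0.3, -0.6]
gripper_width: 0.1
grasp_force: 0.0
```

drive_tool(
  targets=[
    [1,15,0,0,0],
    [1,30,0,0,0],
    [1,45,0,0,0],
    [1,60,0,0,0],
    [1,75,0,0,0],
    [1,85,0,0,0],
    [1,85,0,0,0],
  ],
)

```text
clock: 29.9
position: [496.8, -163.9, 77.4]
ee_rot: [1.0, 0.012, 0.002, 0.0]
contact_force: [0.2, -1.0, 0.9]
gripper_width: 0.1
grasp_force: 0.0
```

drive_tool(
  targets=[
    [1,4,0,0,0],
    [1,8,0,0,0],
    [1,12,0,0,0],
    [1,12,0,0,0],
  ],
)

```text
clock: 30.3
position: [506.9, -163.8, 76.1]
ee_rot: [1.0, 0.011, 0.0, 0.0]
contact_force: [-1.8, 0.2, 1.1]
gripper_width: 0.1
grasp_force: 1.0
```

drive_tool(
  targets=[
    [1,3,0,0,0],
    [1,6,0,0,0],
    [1,6,0,0,0],
  ],
)

```text
clock: 30.6
position: [506.9, -163.8, 75.2]
ee_rot: [1.0, 0.01, -0.006, -0.0]
contact_force: [-13.1, 1.1, 7.9]
gripper_width: 0.1
grasp_force: 6.1
```

drive_tool(
  targets=[
    [1,4,0,0,0],
    [1,6,0,0,0],
    [1,6,0,0,0],
  ],
)

```text
clock: 30.9
position: [506.8, -163.8, 74.5]
ee_rot: [1.0, 0.01, -0.013, -0.001]
contact_force: [-23.0, 1.2, 16.3]
gripper_width: 0.0
grasp_force: 11.4
```

drive_tool(
  targets=[
    [1,-40,0,0,0],
    [1,-80,0,0,0],
    [1,-120,0,0,0],
    [1,-120,0,0,0],
    [1,-120,0,-50,0],
    [1,-120,0,-80,0],
    [1,-120,0,-80,0],
  ],
)

```text
clock: 31.6
position: [403.5, -166.7, 160.9]
ee_rot: [1.0, 0.012, 0.007, 0.001]
contact_force: [0.4, 0.7, 0.4]
gripper_width: -0.5
grasp_force: 0.0
```

```bash
python3 -c "
from filt import *
im=red(155)
a=crop('scene',120,80,320,230,1.25,'x');b=crop('top',130,130,270,194,1.48,'y',im)
i=cv2.imread('pics/x.png');j=cv2.imread('pics/y.png');h=min(len(i),len(j));cv2.imwrite('pics/g10.png',np.hstack([i[:h],j[:h]]))"
```

```text
px [375.   79.2] n 141 centre [ 940.54868251 -407.3340269 ] len 50.0 hdg 65.5
px [386.4 146.9] n 121 centre [ 687.91010739 -414.42455909] len 46.0 hdg 22.9
px [320.4 165.8] n 47 centre [ 637.54420699 -188.12403725] len 67.0 hdg 1.0
px [290.5 167.9] n 62 centre [637.39621846 -88.45308768] len 67.0 hdg 0.9
px [260.8 171.8] n 54 centre [628.82497057  10.38920523] len 64.0 hdg 2.9
```

View pics/g10.png

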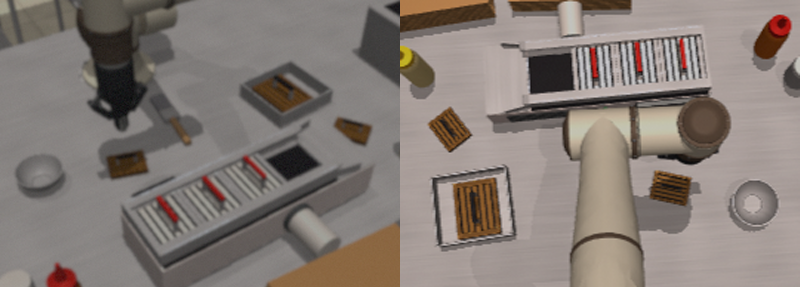

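```bash
python3 -c "
from bench import arm
print(arm.job_done())"
```

```text
the job is handed in; nothing more can be done
None
```

I finished every step and handed the job in at about 32 s; no verdict came back. The greasy filter lies flat in the wash tray, the two clean counter filters are closed up with the third against the closed end, and the drawer is pushed home to its stop.

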